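# Turn and lock the swivel serving board

### The arm

A 6-joint arm with a two-finger parallel gripper is mounted at the origin on the work surface. World frame = base frame: x ahead of the robot, y to its left, z up, the work surface at z = 0. Lengths are in m, angles in degrees, forces in N, time in s.
With the tool pointing down it reaches from about 0.4 to 0.825 m from the base axis. Payload 7 kg.
Tool frame: the origin (TCP) lies between the finger pads; the fingertips stand 25 mm ahead of it and the grasp point (between the pads) lies 6 mm ahead of it; z points along the fingers, y is the line along which they close (so a half turn about z gives the same grasp; the last joint's range is limited). The gripper opens to 88 mm and grips with 3 to 60 N. Pads are 19 mm wide; open, the fingers measure 130 mm over their backs; the gripper's body (78 mm by 193 mm) begins 47 mm behind the grasp point.
Start: joints at [84.345, 20.546, 0.682, 0, -70.136, -16.507], TCP at [0.255, 0.625, 0.252] pointing down, gripper open.
Joint ranges: [-176.03, 176.03], [-82.01, 121.73], [-58.28, 71.71], [-173.87, 95.51], [-174.79, -0.11], [-173.66, 173.66]. Speed limits (degrees/s): [136.94, 136.94, 172.46, 180, 180, 180].

### API

Orientations are given as [roll, pitch, yaw] about the fixed x, y, z axes, in that order (R = Rz(yaw) Ry(pitch) Rx(roll)).
In Python, from plant import r gives the robot as it stands.
- The arm moves only by the shell command python3 -m crank 'ROWS' [FORCE]. ROWS is JSON, a list of rows, each a list of 3 entries, a list of its own where there are three numbers: the turn, a rotation vector about the tool's x, y, z in degrees, then the shift along the tool's x, y, z in cm, then the closure, from -1 (fully open) to 1 (shut). In form: [[[wx, wy, wz], [dx, dy, dz], fingers], ...]. A call has 1 to 8 rows; each row shifts and turns the commanded pose from where the row before left it, along the tool's axes as they then stand; what a row does not reach is not made up. A row lasts 1/10 s, in which the tool goes at most 50 mm and 8.59 degrees, less where a joint would pass 70% of its speed; a pose out of reach is approached as far as the arm can. A call with a gripper value outside its range is refused whole. The fingers move at their own pace and stop on an object; FORCE is the grip in N (left out, the last holds). Time passes only in rows, so rows that do not move let the fingers close. It gives the time, the measured TCP pose, the force, the opening and the grip force at its end, in the units of the state.
- r.get_state(): the state, without advancing time (a new reading comes with each control period).
- r.capture(name): name is "scene" or "top" or "wrist"; returns a dict with "color" (384x512x3 uint8, red, green, blue), "range_z" (384x512 float32, m along the optical axis (not along the pixel's ray), 0 where there is no reading), "intrinsics" (3x3 intrinsics, pixels), "k1" (the pictures are not rectified: a ray, as slopes to the right and down, at radius r is drawn at 1 + k1 r^2 times it, then the intrinsics apply), "world_from_camera" (4x4, takes a point from camera to world coordinates); the wrist camera has in their place "hand_eye" (4x4, takes a point from camera to tool coordinates, whose origin is the TCP and whose axes are the flange's). Camera axes: x right, y down, z forward; pixel columns grow to the right and rows downward; lengths in m; the calibration is good to about 2 mm. A picture is of the moment at which its call begins: read the wrist's pose just before it.
- r.close_job(): hands the job in; it is judged then, once.
The state is a dict: "time_s": time; "joints": joint angles; "qd": joint speeds; "joint_torque": joint torques, N m; "tcp_pos": TCP position; "eef_rot": TCP orientation; "contact_force": force on the tool from outside, world axes, zero at the start; "moment": the same for the moment, N m; "gripper_width": finger opening in m; "gripper_force": force on a finger pad.
Only numpy, scipy, OpenCV 4.12 (cv2) and the standard library are available. Lean on these libraries where they do the work, as an engineer would, in place of code of your own. Each camera call takes 0.05 s, during which the arm holds its last target. There are 200 camera calls.

### The job

Turn the swivel serving board one stop round: pull its black plunger knob up against the spring, swing the arm to the next hole (the middle one of the three) and let the plunger snap fully in there. Then take the steel lock rod out of its wooden block and drop it, collar down, all the way through the three eyes that now line up at the arm's end. Keep the ramekin upright on the board and leave the other things on the bench where they are.

Things in the scene. Friction and masses are not known exactly. Their poses are not given: they have to be found in the camera images.
- stand: Fixed steel swivel stand, yaw up to 0.15 rad either way. Origin on the bench under the vertical pivot; x points away from the clevis (roughly away from the robot), z up. Index plate (top 44 mm above the bench) with three holes on an arc of radius 130 mm about the pivot, 0.70 rad apart: the middle one towards stand -x, the first on the +y side, the third on the -y side.
- hole_mid (a point): Centre of the middle index hole, at the plate's top face (stand x = -130 mm, y = 0, 44 mm above the bench). All three holes are 15 mm wide with rounded lips.
- rail_mid (a point): Centre of the steel rail, 16 mm thick, that runs level along the stand's y at x = -100 mm, 250 mm above the bench, between posts at y = -250 and +250 mm. It passes over the knob, so a gripper pointing straight down does not fit at the knob: reach in under the rail from the robot's side, tilted about 30 to 45 degrees from vertical.
- swing_arm (a joint): Angle of the arm in rad, counter-clockwise from above: 0 = first hole (start), 0.70 = middle hole (goal), 1.40 = third. Flat arm 36 mm wide, 50 to 62 mm above the bench, points to stand -x at 0.70; plunger at 130 mm and eye at 210 mm from the pivot; round acacia board (170 mm across, centre 115 mm from the pivot) on the opposite side. Light friction.
- plunger (a joint): Lift of the plunger in m: 0 = fully in a hole, 0.014 = tip clear of the index plate, 0.030 = stop. A spring pushes it down, 4.5 N at 0 and 10 N at the stop. The tip is round, 11 mm thick: let go above a hole it drops in and centres itself from up to about 5 mm to either side; elsewhere it rests on the plate.
- knob (a point): Middle of the plunger's black upright cylindrical knob (32 mm diameter, 50 mm high, so 25 mm above and below this point), 100 mm above the bench when the plunger is in, 130 mm from the pivot. It moves with arm and plunger.
- eye_top (a point): Centre of the mouth, on the upper face, of the upper eye (vertical hole 21 mm across in a lug 12 mm thick) of the clevis, 98 mm above the bench, at stand x = -210 mm, y = 0. The clevis is a C-shaped bracket 50 mm wide and 98 mm high with its upright at x = -250 mm. Fixed to the stand.
- eye_bottom (a point): Centre of the underside of the clevis's lower eye (same hole, lug from 14 to 26 mm above the bench), straight below eye_top.
- swing_eye (a point): Centre of the eye in the end of the arm (hole 21 mm across), on its upper face, 62 mm above the bench; lies between the two clevis eyes when the arm is in the middle hole.
- board_mid (a point): Centre of the upper face of the round acacia board, 78 mm above the bench.
- rod: Loose steel lock rod, 110 g, standing in its block. Origin at the centre of its lower tip, z along the rod. Slim shaft 10 mm thick, 88 mm long, tapered at the tip; above it the grip, a cylinder 26 mm thick and 50 mm long (88 to 138 mm from the tip), whose underside is the collar that comes to rest on the upper eye.
- rod_collar (a point): Centre of the underside of the rod's grip, 88 mm above its tip.
- rod_block: Fixed acacia block 70 x 70 mm, 60 mm high, with a 13.5 mm hole 50 mm deep in its middle, in which the rod stands (tip 10 mm above the bench) with a little play. Origin at the centre of its underside. It stands to one side of the stand, left or right.
- ramekin: Loose cream ceramic ramekin (80 mm across, 48 mm high, 220 g) standing on the round board. Origin at the centre of its underside.
- bottle: Loose green drink bottle, 64 mm across, 180 mm high, upright, opposite the rod block. Origin under its centre. Leave alone.
- lunch_tin: Loose navy lunch tin with a side clamp, 104 x 154 mm, 55 mm high, to the right of the stand. Leave alone.
- silicone_lid: Loose grey lid, 104 mm across, 20 mm high. Leave alone.
- paddle: Loose small acacia serving paddle lying flat, 205 mm long. Leave alone.
- jar: Loose glass jar, 72 mm across, 100 mm high. Leave alone.
There are look-alikes about, which are no part of the job. There is more than one size of the ramekin; the one meant has the size given above.

How it is judged (in metres and radians):
On the way, in this order (a step that is already met when the one before it is completed fails the run):
1. the plunger is pulled clear of the first hole (value of joint plunger above 0.013 m and value of joint swing_arm below 0.15 rad), for 0.05 s.
2. the plunger has snapped fully into the middle hole (value of joint swing_arm between 0.66 and 0.74 rad and value of joint plunger below 0.003 m), for 0.2 s.
3. the rod is through all three eyes with its collar down on the upper eye (z of rod_collar in the frame of eye_top below 0.004 m and horizontal distance between rod_collar and eye_top below 0.009 m and horizontal distance between rod and eye_bottom below 0.01 m), for 0.2 s.
At the end, for the whole second after the job is handed in: Arm at the middle hole (0.04 rad), plunger fully in (3 mm); rod at rest through all three eyes, collar within 4 mm of the upper eye's face, centred within 9 mm at top and 10 mm at bottom; ramekin upright (0.1 rad) on the board, within 50 mm of its centre (all of step 2 and all of step 3 and linear speed of rod below 0.02 m/s and horizontal distance between ramekin and board_mid below 0.05 m and z of ramekin in the frame of board_mid above -0.004 m and angle between ramekin's own z axis and vertical below 0.1 rad); the robot touches nothing.
It fails at once if the ramekin is tipped (angle between ramekin's own z axis and vertical above 0.35 rad).
It fails at once if the bottle, tin, lid, paddle or jar is shifted by more than 30 mm (distance of any of bottle, lunch_tin, silicone_lid, paddle, jar from where it was at the start of the episode above 0.03 m).
It also fails if it takes over 58 s, if anything falls off the work surface, if the arm or the gripper's body presses on something with over 40 N, if the wrist force passes 120 N, or if a joint passes its speed limit or range.

## Working session

There is one attempt and no reset: what is moved stays moved. The work goes in short steps, Python scripts to look and compute and a shell command to move; the robot and the scene stay as the last step left them, time stands still between calls to the robot, and variables do not carry over. Pictures are saved under pics/ and viewed, at most 13 in all, crops included, and the job is handed in when it is done.

```bash
ls; mkdir -p pics
cat > h.py <<'E'
import numpy as np,cv2
from scipy.spatial.transform import Rotation as R
from plant import r
def pose(s=None):
    s=s or r.get_state();T=np.eye(4);T[:3,:3]=R.from_euler('xyz',s['eef_rot'],degrees=True).as_matrix();T[:3,3]=s['tcp_pos'];return T
def cap(n):
    T=pose();c=r.capture(n);c['W']=T@c['hand_eye'] if n=='wrist' else c['world_from_camera'];return c
def ray(c,uv):
    K=np.array(c['intrinsics']);uv=np.atleast_2d(uv).astype(float)
    p=cv2.undistortPoints(uv.reshape(-1,1,2),K,np.array([c['k1'],0,0,0.]))[:,0]
    d=np.c_[p,np.ones(len(p))];return c['W'][:3,3],d@c['W'][:3,:3].T
def onz(c,uv,z):
    o,d=ray(c,uv);return o+d*((z-o[2])/d[:,2])[:,None]
def cloud(c):
    h,w=c['range_z'].shape;v,u=np.mgrid[:h,:w];o,d=ray(c,np.c_[u.ravel(),v.ravel()])
    P=o+d*c['range_z'].reshape(-1,1);P=P.reshape(h,w,3);P[c['range_z']==0]=np.nan;return P
def save(c,n,crop=None):
    im=c['color'][:,:,::-1]
    if crop: a,b,x,y=crop;im=cv2.resize(im[b:y,a:x],None,fx=2,fy=2)
    cv2.imwrite('pics/'+n,im)
E
python3 - <<'E'
from h import *
import pickle
a=cap('scene');b=cap('top');pickle.dump((a,b),open('c.pkl','wb'))
save(a,'s.png');save(b,'t.png')
print(r.get_state());print(b['W'],b['k1'],a['W'])
E
```

```text
pics
{'time_s': 0.1, 'joints': array([ 8.43483469e+01,  2.05853858e+01,  6.37606892e-01, -1.66654376e-02,
       -7.01351609e+01, -1.65082321e+01]), 'qd': array([-0.01624109, -0.14274733,  0.20943953,  0.06341496,  0.03231019,
       -0.0159411 ]), 'joint_torque': array([-1.06831318e-03, -5.84161735e+01,  2.93746895e+01,  7.01548845e+00,
        1.00863082e-02, -6.04254046e-05]), 'tcp_pos': array([0.2544665 , 0.6247571 , 0.25073091]), 'eef_rot': array([ 1.79916027e+02, -8.54798123e-03, -2.21655532e+01]), 'contact_force': array([-0.19458874, -0.30692915, -0.39497563]), 'moment': array([-0.08041492,  0.02172905, -0.00375634]), 'gripper_force': 0.0, 'gripper_width': 0.0878339540488279}
[[-0.02808481 -0.98208626  0.18632719  0.38460537]
 [-0.99939721  0.02378137 -0.02529168  0.02163596]
 [ 0.0204075  -0.18692519 -0.98216216  1.15433976]
 [ 0.          0.          0.          1.        ]] 0.003364477758235615 [[-4.41511537e-02  6.36493672e-01 -7.70017195e-01  1.64187206e+00]
 [ 9.99023548e-01  2.68791060e-02 -3.50637122e-02  4.24796752e-02]
 [-1.62045709e-03 -7.70813414e-01 -6.37058910e-01  1.03856656e+00]
 [ 0.00000000e+00  0.00000000e+00  0.00000000e+00  1.00000000e+00]]
```

View pics/s.png

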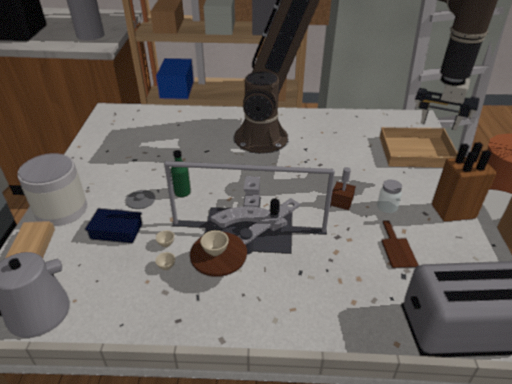

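View pics/t.png

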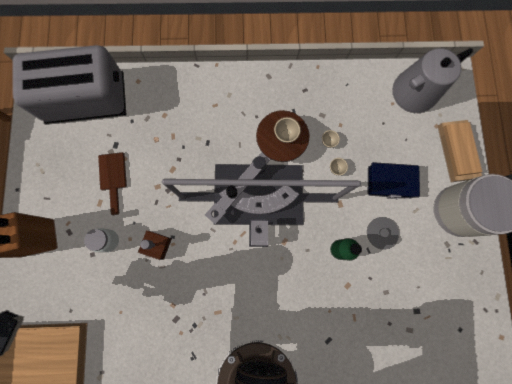

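The scene view shows the stand, with the rail at row ~170, the knob at (275,208) and the rod block at (343,190). In the top view the knob is at (231,192), the clevis at (259,232), the block at (155,245), the rod grip at (146,245), and the big ramekin at (288,130) on the board.

Things I could mistake for the target:
- **Knob:** the pivot cap at (259,162) and the bottle cap at (355,249).
- **Rod:** the jar at (96,239) and the knife handles at (8,232).
- **Ramekin:** two small ones at (332,139) and (340,166), both off the board.

I choose the black knob at (231,192) and the grip in the block at (146,245).

Run:
```python
from h import *
import pickle
a,b=pickle.load(open('c.pkl','rb'))
im=b['color'][:,:,::-1][125:265,125:320];cv2.imwrite('pics/crop.png',cv2.resize(im,None,fx=4,fy=4,interpolation=cv2.INTER_CUBIC))
for c,n in((b,'top'),(a,'scene')):
    P=cloud(c)
    X=P.reshape(-1,3);m=(X[:,2]>.243)&(X[:,2]<.27)&(X[:,0]>.4)&(X[:,0]<.8)&(abs(X[:,1])<.36)
    Q=X[m];Q=Q[abs(Q[:,0]-np.median(Q[:,0]))<.05];print(n,'rail',len(Q),Q.mean(0),Q.min(0),Q.max(0),'slope',np.polyfit(Q[:,1],Q[:,0],1))
    if n=='top':
        for nm,(u,v) in dict(knob=(231,192),rod=(146,245),clev=(259,232),pivot=(259,162),block=(160,245),plate=(290,215)).items():
            p=P[v-3:v+4,u-3:u+4].reshape(-1,3);print(nm,np.nanmedian(p,0),onz(b,(u,v),{'knob':.125,'rod':.148,'clev':.098,'pivot':.07,'block':.06,'plate':.044}[nm]))
        def comp(lo,hi,cx,cy,rad,nm):
            m=(P[:,:,2]>lo)&(P[:,:,2]<hi)&(np.hypot(P[:,:,0]-cx,P[:,:,1]-cy)<rad)
            Q=P[m];print(nm,len(Q),Q.mean(0),(Q.min(0)+Q.max(0))/2,np.ptp(Q,0))
            uv=np.argwhere(m)[:,::-1];print('   rect',cv2.minAreaRect((Q[:,:2]*1000).astype(np.float32)))
        k=onz(b,(231,192),.125)[0];comp(.11,.14,k[0],k[1],.04,'knob')
        k=onz(b,(146,245),.148)[0];comp(.13,.16,k[0],k[1],.04,'rod')
        k=onz(b,(259,232),.098)[0];comp(.088,.108,k[0],k[1],.06,'clev')
        k=onz(b,(160,245),.06)[0];comp(.05,.07,k[0],k[1],.07,'block')
```

```text
top rail 1217 [ 0.56006576 -0.02212646  0.25616252] [ 0.54487166 -0.27716891  0.24625962] [0.57523887 0.23285855 0.26241012] slope [0.03388234 0.56081546]
knob [0.55898488 0.06165793 0.12519889] [[0.55888142 0.06171394 0.125     ]]
rod [0.41213245 0.29825662 0.14703041] [[0.41210838 0.29810432 0.148     ]]
clev [ 0.44233859 -0.02021817  0.09460558] [[ 0.44204276 -0.01761344  0.098     ]]
pivot [ 0.65974046 -0.02513084  0.07628117] [[ 0.66142209 -0.02540093  0.07      ]]
block [0.41333305 0.28043567 0.0597591 ] [[0.41333994 0.28039985 0.06      ]]
plate [ 0.49888204 -0.12306615  0.00581258] [[ 0.4951238 -0.1182306  0.044    ]]
knob 98 [0.56280027 0.06161506 0.12368855] [0.56297062 0.06200737 0.11978804] [0.02909859 0.03011995 0.01813953]
   rect ((562.809326171875, 61.944610595703125), (29.88857650756836, 29.004796981811523), 87.77273559570312)
rod 83 [0.41473881 0.30092107 0.1458886 ] [0.41508002 0.30246343 0.14207667] [0.02225216 0.02453144 0.02327772]
   rect ((415.1922302246094, 302.42767333984375), (24.47872543334961, 22.28228187561035), 88.70488739013672)
clev 385 [ 0.43801859 -0.01751178  0.09766345] [ 0.43943755 -0.01768812  0.09610436] [0.07147465 0.04918656 0.01395007]
   rect ((439.4329528808594, -17.72308921813965), (47.55421447753906, 70.30693817138672), 88.41512298583984)
block 463 [0.41432336 0.29839173 0.05992874] [0.41577492 0.30295347 0.05793768] [0.08730367 0.08604307 0.01565668]
   rect ((415.21697998046875, 302.8536376953125), (71.0867691040039, 69.57003784179688), 70.21794128417969)
scene rail 878 [ 0.56740884 -0.01944963  0.25169094] [ 0.54832161 -0.27825255  0.24303195] [0.58336471 0.23424667 0.26152164] slope [0.03417929 0.56807362]
```

View pics/crop.png

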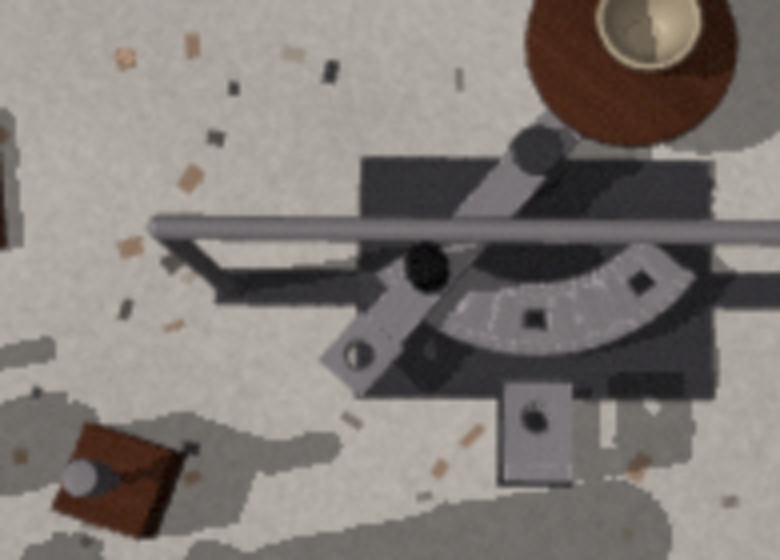

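The crop confirms the choice: black knob on the arm near (425,268), eye hole in the clevis at (534,418), and the rod grip in its block. The measurements fit the given sizes: stand yaw ≈ -0.034, pivot (0.6635,-0.0255), knob (0.565,0.062), eye (0.4536,-0.0184), rod (0.415,0.302). First move: straighten the yaw and travel to the front of the knob.

```bash
python3 -m crank '[[[0,0,-7.4],[0,0,-2],-1],[[0,0,-7.4],[0,0,-2],-1],[[0,0,-7.4],[0,0,-2],-1],[[0,0,0],[1.1,3.75,0],-1],[[0,0,0],[1.1,3.75,0],-1],[[0,0,0],[1.1,3.75,0],-1],[[0,0,0],[1.1,3.75,0],-1],[[0,0,0],[1.1,3.75,0],-1]]'
```

```text
time_s: 0.9
tcp_pos: [0.3099, 0.4359, 0.3112]
eef_rot: [180.0, 0.0, 0.0]
contact_force: [0.2, 0.3, 0.9]
gripper_width: 0.0874
gripper_force: 0.0
```

```bash
python3 -m crank '[[[0,0,0],[1.1,3.75,0],-1],[[0,0,0],[1.1,3.75,0],-1],[[0,0,0],[1.1,3.75,0],-1],[[0,0,0],[1.1,3.75,0],-1],[[0,0,0],[1.1,3.75,0],-1],[[0,0,0],[1.1,3.75,0],-1],[[0,0,0],[1.1,3.75,0],-1],[[0,0,0],[0,0,0],-1]]'
```

```text
time_s: 1.7
tcp_pos: [0.3871, 0.1718, 0.3116]
eef_rot: [180.0, 0.0, -0.1]
contact_force: [0.0, 0.6, 0.3]
gripper_width: 0.0877
gripper_force: 0.0
```

```bash
python3 -m crank '[[[0,0,0],[1.1,3.7,0],-1],[[0,0,0],[1.1,3.7,0],-1],[[0,0,0],[1.1,3.6,0],-1],[[0,7,0],[0,0,0],-1],[[0,7,0],[0,0,0],-1],[[0,7,0],[0,0,0],-1],[[0,7,0],[0,0,0],-1],[[0,7,0],[0,0,0],-1]]'
python3 - <<'E'
from h import *
c=cap('wrist');save(c,'w1.png');print(c['hand_eye'],c['intrinsics'],pose())
E
```

```text
time_s: 2.5
tcp_pos: [0.421, 0.0669, 0.3163]
eef_rot: [-179.5, -34.9, -0.3]
contact_force: [-59.2, -31.8, -175.7]
gripper_width: 0.0876
gripper_force: 0.0
[[ 1.42762979e-04 -9.63651007e-01 -2.67164214e-01  7.17663642e-02]
 [ 9.99999231e-01  4.66646191e-04 -1.14881106e-03  1.17993628e-03]
 [ 1.23172409e-03 -2.67163844e-01  9.63650332e-01 -1.33512957e-01]
 [ 0.00000000e+00  0.00000000e+00  0.00000000e+00  1.00000000e+00]] [[332.44183809   0.         254.20594802]
 [  0.         332.44183809 193.365395  ]
 [  0.           0.           1.        ]] [[ 0.80798961  0.00233662  0.5891921   0.42469632]
 [-0.01085627 -0.99976333  0.01885262  0.07275679]
 [ 0.58909671 -0.02162915 -0.80777302  0.32700185]
 [ 0.          0.          0.          1.        ]]
```

View pics/w1.png

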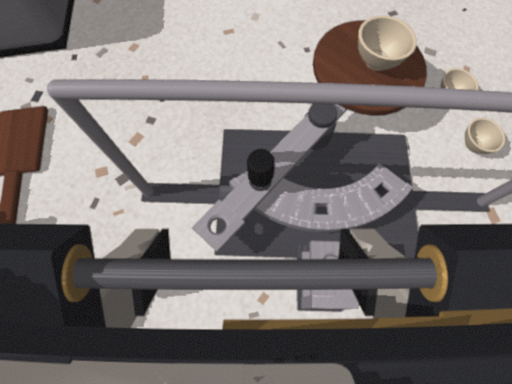

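The view shows the knob at (261,168), rail at row 95 and clear of the gripper, and middle hole at (320,208). The force reading is large, so I check what is happening before moving.

Run:
```python
from h import *
s=r.get_state()
for k,v in s.items(): print(k,np.round(v,2))
```

```text
time_s 2.55
joints [ 56.31 -29.05 -57.92  41.52 -46.37   7.96]
qd [ -2.3    3.59   2.44 -13.11  -4.98  20.44]
joint_torque [-5.43 18.86  3.77 -2.71 -2.39  2.08]
tcp_pos [0.42 0.07 0.33]
eef_rot [-178.47  -36.09   -0.77]
contact_force [ 1.17  8.88 21.92]
moment [ 1.42 -0.53  1.07]
gripper_force 0.0
gripper_width 0.09
```

The first tilt was too close to the base: joint 3 is at its limit. I'll move outward to recover.

```bash
python3 -m crank '[[[0,0,0],[0.8,0,1.0],-1],[[0,0,0],[0.8,0,1.0],-1],[[0,0,0],[0.8,0,1.0],-1],[[0,0,0],[0.8,0,1.0],-1],[[0,0,0],[0.8,0,1.0],-1]]'; python3 -c "
from plant import r
print(r.get_state()['joints'].round(1))"; python3 -m crank '[[[0,0,0],[0.8,0,1.0],-1],[[0,0,0],[0.8,0,1.0],-1],[[0,0,0],[0.8,0,1.0],-1],[[0,0,0],[0,0,0],-1],[[0,0,0],[0,0,0],-1]]'; python3 -c "
from plant import r
print(r.get_state()['joints'].round(1))"
```

```text
time_s: 3.05
tcp_pos: [0.4833, 0.0657, 0.2967]
eef_rot: [-180.0, -34.7, 0.0]
contact_force: [0.0, -0.1, 0.7]
gripper_width: 0.0878
gripper_force: 0.0
[ 41.1 -18.6 -57.   44.7 -32.1  14.4]
time_s: 3.55
tcp_pos: [0.5194, 0.0652, 0.2855]
eef_rot: [180.0, -34.7, 0.0]
contact_force: [-0.8, -0.4, 1.1]
gripper_width: 0.0876
gripper_force: 0.0
[ 34.7 -13.4 -55.9  48.2 -25.8  15.1]
```

```bash
python3 -m crank '[[[0,0,0],[1.15,0,-1.65],-1],[[0,0,0],[1.15,0,-1.65],-1],[[0,-7,0],[0,0,0],-1],[[0,-7,0],[0,0,0],-1],[[0,-7,0],[0,0,0],-1],[[0,-7,0],[0,0,0],-1],[[0,-7,0],[0,0,0],-1],[[0,0,0],[0,0,0],-1]]'; python3 -c "
from plant import r
s=r.get_state();print(s['joints'].round(1),s['eef_rot'],s['tcp_pos'])"
```

```text
time_s: 4.35
tcp_pos: [0.5223, 0.0652, 0.3257]
eef_rot: [179.9, -0.3, -0.1]
contact_force: [-0.2, -0.0, -1.2]
gripper_width: 0.0878
gripper_force: 0.0
[ 28.7   3.9 -11.2   0.2 -74.7  61.1] [ 1.79875449e+02 -2.64519724e-01 -1.34172828e-01] [0.52231318 0.06524657 0.32574578]
```

```bash
cat > fk.py <<'E'
import numpy as np, itertools
from scipy.spatial.transform import Rotation as R
from scipy.optimize import least_squares
D=[([84.345,20.546,.682,0,-70.136,-16.507],[.255,.625,.252],[180,0,-22.17]),
([34.7,-13.4,-55.9,48.2,-25.8,15.1],[.5194,.0652,.2855],[180,-34.7,0]),
([28.7,3.9,-11.2,.2,-74.7,61.1],[.5223,.0652,.3257],[179.87,-.26,-.13]),
([56.31,-29.05,-57.92,41.52,-46.37,7.96],[.42469,.07276,.327],[-178.47,-36.09,-.77])]
E=lambda a,t:R.from_euler(a,t,degrees=True)
def fk(q,p,s):
    z0,a,e,d,y0,y4,y5,L=p;s4,s6,o=s
    r=E('z',q[0]);x=np.array([0,0,z0])+r.apply([0,y0,0])
    r=r*E('y',q[1]);x=x+r.apply([0,0,a]);r=r*E('y',-q[2]);x=x+r.apply([d,0,e])
    r=r*E('x',s4*q[3]);x=x+r.apply([0,y4,0]);r=r*E('y',-q[4]);x=x+r.apply([L,y5,0])
    r=r*E('x',s6*q[5])
    # tool: z along x
    r=r*R.from_matrix([[0,0,1],[1,0,0],[0,1,0]])*E('z',o);return x,r
def res(p,s):
    out=[]
    for q,x,e in D:
        X,r=fk(q,p,s);out+=list(X-x)+list(.3*(E('xyz',e).inv()*r).as_rotvec())
    return np.array(out)
P0=[.2,.6,0,.46,0,0,-.19,.35]
best=None
for s in itertools.product((1,-1),(1,-1),(0,90,180,270)):
    f=least_squares(res,P0,args=(s,),method='trf')
    if best is None or f.cost<best[0]: best=(f.cost,f.x,s)
cost,p,s=best
lo=np.array([-176.03,-82.01,-58.28,-173.87,-174.79,-173.66]);hi=np.array([176.03,121.73,71.71,95.51,-.11,173.66])
def ik(x,r,q0):
    def g(q):
        X,rr=fk(q,p,s);return np.r_[X-x,.3*(r.inv()*rr).as_rotvec()]
    f=least_squares(g,np.clip(q0,lo+.1,hi-.1),bounds=(lo,hi),x_scale=50.);return f.x,np.abs(f.fun).max()
if __name__=='__main__':
    print(cost,p.round(4),s,res(p,s).reshape(4,6).round(3))
    for flip in(0,180):
     for t in(30,35,40):
      for yaw in(0,20):
        for nm,x in dict(start=[.565,.0618,.115],startup=[.565,.0618,.135],goal=[.5336,-.0211,.115],goalup=[.5336,-.0211,.135],pre=[.565,.0618,.115]).items():
            r=E('xyz',[180,-t,yaw])*E('z',flip);z=r.apply([0,0,1]);x=np.array(x)-z*(.006+(.1 if nm=='pre' else 0))
            b=min((ik(x,r,q0) for q0 in([20,10,-30,20,-50,60-flip],[30,-13,-50,48,-26,15-flip],[10,10,-20,-30,-60,80-flip],[-10,0,-40,60,-60,-40+flip/2])),key=lambda v:v[1])
            print(flip,t,yaw,nm,b[0].round(0),b[1].round(4))
E
python3 fk.py
```

```text
3.181323600105082e-07 [ 1.954e-01  6.013e-01  2.100e-03  4.627e-01 -6.000e-04  6.197e-01
 -8.114e-01  3.515e-01] (-1, -1, 180) [[ 0. -0. -0.  0. -0. -0.]
 [ 0. -0.  0. -0.  0.  0.]
 [ 0.  0.  0.  0.  0.  0.]
 [-0.  0. -0.  0.  0. -0.]]
0 30 0 start [ 18.   6. -58.  68.  -8.   6.] 0.0312
0 30 0 startup [ 19.   4. -58.  66.  -9.   7.] 0.0236
0 30 0 goal [ 16.   3. -58.  39.  -5.  37.] 0.0268
0 30 0 goalup [ 16.   1. -58.  41.  -7.  34.] 0.0217
0 30 0 pre [ 32.  -7. -58.  47. -20.  16.] 0.0082
0 30 20 start [ 25.   7. -53.  21.  -1.  65.] 0.0095
0 30 20 startup [ 23.   4. -55.  32.  -1.  55.] 0.0048
0 30 20 goal [ 18.   4. -47.  -6.  -9.  98.] 0.0
0 30 20 goalup [ 18.   2. -46.  -5. -12.  96.] 0.0
0 30 20 pre [ 29.  -7. -51.  16. -17.  67.] 0.0
0 35 0 start [ 17.   5. -58.  72.  -7.   3.] 0.0513
0 35 0 startup [ 18.   3. -58.  70.  -8.   5.] 0.0438
0 35 0 goal [ 17.   4. -52.   2.  -0.  74.] 0.0486
0 35 0 goalup [ 15.  -0. -58.  36.  -4.  41.] 0.0342
0 35 0 pre [ 32.  -8. -58.  46. -20.  17.] 0.0309
0 35 20 start [ 25.   7. -48.  -4.  -0.  90.] 0.0164
0 35 20 startup [ 25.   5. -51.   8
[... 1692 characters left out ...]
6.   4. -44. -19.  -7. -67.] 0.0
180 35 20 goalup [ 17.   2. -46. -13.  -8. -75.] 0.0
180 35 20 pre [  26.   -9.  -58.   26.   -7. -121.] 0.0038
180 40 0 start [ -10.    8.  -41. -142.   -3.   59.] 0.0239
180 40 0 startup [ -10.    6.  -43. -152.   -2.   70.] 0.0324
180 40 0 goal [  3.   6. -38. -73.  -0. -20.] 0.0329
180 40 0 goalup [  6.   4. -39. -64.  -0. -31.] 0.0367
180 40 0 pre [ 36.  -5. -58.  61. -27. 174.] 0.043
180 40 20 start [ 23.   7. -42. -29.  -0. -63.] 0.0106
180 40 20 startup [ 24.   5. -44. -20.  -0. -73.] 0.0146
180 40 20 goal [  7.   4. -38. -43. -12. -38.] 0.0
180 40 20 goalup [ 11.   2. -40. -34. -10. -50.] 0.0
180 40 20 pre [  26.   -9.  -58.   15.   -2. -110.] 0.0159
```

```bash
cat > srch.py <<'E'
from fk import *
yaw=-.034;S=np.array([.6635,-.0255,0]);RS=R.from_euler('z',yaw)
w=lambda P:S+RS.apply(P)
yy=np.arange(-.25,.2501,.01)
rail=w(np.c_[np.full_like(yy,-.1),yy,np.full_like(yy,.25)])
post=np.vstack([w(np.c_[np.full(26,-.1),np.full(26,b),np.linspace(0,.25,26)]) for b in(-.25,.25)])
g=np.mgrid[-.28:-.184:8j,-.025:.0251:6j].reshape(2,-1).T
clev=w(np.c_[g,np.full(len(g),.098)])
def bd(P,G,r):  # distance to body box
    q=r.inv().apply(P-G);c=np.array([0,0,-.147]);h=np.array([.039,.0965,.1])
    return np.linalg.norm(np.maximum(abs(q-c)-h,0),axis=1).min()
def fd(P,G,r): # open fingers box
    q=r.inv().apply(P-G);c=np.array([0,0,-.015]);h=np.array([.0115,.065,.034])
    return np.linalg.norm(np.maximum(abs(q-c)-h,0),axis=1).min()
def cl(G,r): return min(bd(rail,G,r)-.008,fd(rail,G,r)-.008,bd(post,G,r)-.01,bd(clev,G,r),fd(clev,G,r))
A=np.array([.565,.0618,.108]);B=np.array([.5336,-.0211,.108]);U=np.array([0,0,.022])
def poses(r):
    z=r.apply([0,0,1]);return dict(start=A,startup=A+U,midup=np.array([.543,.02,.13]),goal=B,goalup=B+U,pre=A-.09*z,post=B-.09*z)
def chk(az,t,roll,flip=0):
    r=E('z',az)*E('y',-t)*E('x',180)*E('z',roll+flip)
    return r,poses(r),min(cl(G,r) for G in poses(r).values())
if __name__=='__main__':
    out=[]
    for az in range(0,61,10):
      for t in(30,34,38,42):
        for roll in range(-60,61,15):
          r,ps,c=chk(az,t,roll)
          if c<.006: continue
          ok=0;mg=99
          for nm,G in ps.items():
            x=G-.006*r.apply([0,0,1])
            q,e=min((ik(x,r,q0) for q0 in([22,5,-48,10,-12,75+roll],[22,5,-40,-25,-12,110+roll])),key=lambda v:v[1]); ok=max(ok,e)
            mg=min(mg,(q-lo).min(),(hi-q).min())
            if e>.002: break
          if ok<.002: out.append((c,az,t,roll,mg))
    for o in sorted(out)[::-1][:25]: print(np.round(o,4))
E
python3 srch.py
```

```text
[1.72000e-02 3.00000e+01 4.20000e+01 3.00000e+01 1.63894e+01]
[1.47000e-02 4.00000e+01 4.20000e+01 3.00000e+01 1.90805e+01]
[1.42000e-02 3.00000e+01 3.80000e+01 3.00000e+01 1.35211e+01]
[1.13000e-02 3.00000e+01 4.20000e+01 1.50000e+01 1.35318e+01]
[1.00000e-02 5.00000e+01 4.20000e+01 4.50000e+01 2.71376e+01]
[9.40000e-03 3.00000e+01 3.40000e+01 3.00000e+01 1.20996e+01]
[6.00000e-03 4.00000e+01 3.80000e+01 3.00000e+01 2.65002e+01]
[6.0000e-03 5.0000e+01 3.8000e+01 4.5000e+01 3.4078e+01]
```

Run:
```python
from srch import *
for az,t,roll in((30,42,30),(35,42,30),(35,40,30),(30,44,30),(30,42,25)):
    r,ps,c=chk(az,t,roll);print(az,t,roll,c)
    q0=[28,-10,-45,0,-20,80+roll]
    for nm in('pre','start','startup','midup','goalup','goal','post'):
        G=ps[nm];q0,e=ik(G-.006*r.apply([0,0,1]),r,q0)
        cam=[np.linalg.norm(rail-(G+r.apply([sg*.072,0,-.1395])),axis=1).min().round(3) for sg in(1,-1)]
        print(nm,q0.round(0),round(e,4),'rail',round(bd(rail,G,r)-.008,3),'clev',round(min(bd(clev,G,r),fd(clev,G,r)),3),'cam/flipcam',cam)
r,ps,c=chk(30,42,30)
T0=E('xyz',[180,0,0]);print('rotvec',(T0.inv()*r).as_rotvec(degrees=True),r.as_matrix().round(3),'pre tcp',ps['pre']-.006*r.apply([0,0,1]))
```

```text
30 42 30 0.017164512033267625
pre [ 12.  -4. -38. -38. -19. 110.] 0.0 rail 0.043 clev 0.055 cam/flipcam [np.float64(0.102), np.float64(0.191)]
start [  8.   9. -31. -55. -17. 130.] 0.0 rail 0.032 clev 0.025 cam/flipcam [np.float64(0.023), np.float64(0.16)]
startup [ 12.   6. -32. -48. -16. 121.] 0.0 rail 0.019 clev 0.038 cam/flipcam [np.float64(0.034), np.float64(0.151)]
midup [  3.   5. -32. -52. -22. 131.] 0.0 rail 0.035 clev 0.027 cam/flipcam [np.float64(0.05), np.float64(0.17)]
goalup [ -5.   5. -31. -55. -28. 139.] 0.0 rail 0.041 clev 0.038 cam/flipcam [np.float64(0.057), np.float64(0.177)]
goal [ -7.   8. -31. -59. -28. 145.] 0.0 rail 0.055 clev 0.017 cam/flipcam [np.float64(0.051), np.float64(0.186)]
post [ -8.  -3. -33. -48. -34. 133.] 0.0 rail 0.069 clev 0.053 cam/flipcam [np.float64(0.124), np.float64(0.219)]
35 42 30 0.01871657593367211
pre [  5.  -1. -33. -45. -28. 125.] 0.0 rail 0.037 clev 0.06 cam/flipcam [np.float64(0.096), np.float64(0.183)]
start [  4.  10. -29. -57. -24. 139.] 0.0 rail 0.036 clev 0.033 cam/flipcam [np.float64(0.018), np.float64(0.157)]
startup [  7.
[... 2521 characters left out ...]
rail 0.027 clev 0.046 cam/flipcam [np.float64(0.036), np.float64(0.15)]
midup [  3.   5. -32. -52. -22. 136.] 0.0 rail 0.043 clev 0.032 cam/flipcam [np.float64(0.052), np.float64(0.169)]
goalup [ -5.   5. -31. -55. -28. 144.] 0.0 rail 0.049 clev 0.039 cam/flipcam [np.float64(0.059), np.float64(0.177)]
goal [ -7.   8. -31. -59. -28. 150.] 0.0 rail 0.063 clev 0.018 cam/flipcam [np.float64(0.052), np.float64(0.186)]
post [ -8.  -3. -33. -48. -34. 138.] 0.0 rail 0.063 clev 0.054 cam/flipcam [np.float64(0.126), np.float64(0.218)]
rotvec [2.10000000e+01 3.63730670e+01 5.48010541e-15] [[ 0.807  0.111  0.579]
 [-0.111 -0.936  0.335]
 [ 0.579 -0.335 -0.743]] pre tcp [0.50936953 0.02968173 0.1793419 ]
```

```bash
python3 - <<'E'
from srch import *
r=E('z',30)*E('y',-42)*E('x',180)*E('z',210);z=r.apply([0,0,1])
print(r.as_euler('xyz',degrees=True))
q=[25,4,-11,0,-75,-119]
for f in np.linspace(0,1,6):
    rr=E('xyz',[180,0,180])*R.from_rotvec(np.array([-21,-36.37,0])*f,degrees=True)
    x=np.array([.49,.03,.30]);q,e=ik(x,rr,q);print(q.round(0),round(e,4),round(cl(x+.006*rr.apply([0,0,1]),rr),3))
for f in np.linspace(0,1,5):
    x=np.array([.49,.03,.30])*(1-f)+f*np.array([.5094,.0297,.1793]);q,e=ik(x,r,q);print(q.round(0),round(e,4),round(cl(x+.006*z,r),3))
print('row vec (cm) W1->pre',r.inv().apply([1.94,0,-12.07]))
E
python3 -m crank '[[[0,0,0],[-1.6,1.75,1.3],-1],[[0,0,0],[-1.6,1.75,1.3],-1],[[0,0,8.57],[0,0,0],-1],[[0,0,8.57],[0,0,0],-1],[[0,0,8.57],[0,0,0],-1],[[0,0,8.57],[0,0,0],-1],[[0,0,8.57],[0,0,0],-1],[[0,0,8.57],[0,0,0],-1]]'
```

```text
[155.76262962  35.41426541 172.15631538]
[  27.    1.  -17.   -0.  -71. -117.] 0.0 0.059
[  26.   -3.  -22.   -1.  -63. -116.] 0.0 0.054
[  26.   -8.  -27.   -2.  -54. -115.] 0.0 0.05
[  25.  -12.  -32.   -3.  -45. -113.] 0.0 0.046
[  24.  -15.  -36.   -6.  -36. -110.] 0.0 0.042
[  22.  -18.  -40.  -12.  -27. -103.] 0.0 0.038
[  22.  -18.  -40.  -12.  -27. -103.] 0.0 0.038
[ 21. -15. -41. -16. -23. -99.] 0.0 0.032
[ 19. -12. -41. -21. -21. -92.] 0.0 0.037
[ 16.  -8. -40. -29. -19. -82.] 0.0 0.035
[ 12.  -4. -38. -38. -19. -70.] 0.0 0.043
row vec (cm) W1->pre [ 5.42809741 -4.25397302 10.0939572 ]
time_s: 5.15
tcp_pos: [0.488, 0.0293, 0.3008]
eef_rot: [-179.5, -0.5, -51.9]
contact_force: [-0.2, 0.4, -0.3]
gripper_width: 0.0876
gripper_force: 0.0
```

```bash
python3 -m crank '[[[0,0,8.57],[0,0,0],-1],[[0,0,8.57],[0,0,0],-1],[[0,0,8.57],[0,0,0],-1],[[0,0,8.57],[0,0,0],-1],[[0,0,8.57],[0,0,0],-1],[[0,0,8.57],[0,0,0],-1],[[0,0,8.57],[0,0,0],-1],[[0,0,8.57],[0,0,0],-1]]';python3 -m crank '[[[0,0,8.57],[0,0,0],-1],[[0,0,8.57],[0,0,0],-1],[[0,0,8.57],[0,0,0],-1],[[0,0,8.57],[0,0,0],-1],[[0,0,8.57],[0,0,0],-1],[[0,0,8.57],[0,0,0],-1],[[0,0,8.57],[0,0,0],-1],[[0,0,0],[0,0,0],-1]]'; python3 -c "
from plant import r
s=r.get_state();print(s['joints'].round(1))"
```

```text
time_s: 5.95
tcp_pos: [0.488, 0.0293, 0.3008]
eef_rot: [-179.4, 0.3, -120.4]
contact_force: [-0.0, 0.7, -0.2]
gripper_width: 0.0875
gripper_force: 0.0
time_s: 6.75
tcp_pos: [0.4881, 0.0293, 0.3008]
eef_rot: [-179.9, 0.7, 179.8]
contact_force: [-0.1, -0.6, 0.3]
gripper_width: 0.0877
gripper_force: 0.0
[  26.8    0.5  -18.1    0.4  -70.8 -117.2]
```

```bash
python3 -m crank '[[[-4.2,-7.27,0],[0,0,0],-1],[[-4.2,-7.27,0],[0,0,0],-1],[[-4.2,-7.27,0],[0,0,0],-1],[[-4.2,-7.27,0],[0,0,0],-1],[[-4.2,-7.27,0],[0,0,0],-1],[[0,0,0],[0,0,0],-1]]'
cat > togo.py <<'E'
import sys;from h import *
T=pose();t=np.array(eval(sys.argv[1]))
print('joints',r.get_state()['joints'].round(0),'tcp',T[:3,3].round(4),'go cm',(T[:3,:3].T@(t-T[:3,3])*100).round(2))
E
python3 togo.py '[.5094,.0297,.1793]'
```

```text
time_s: 7.35
tcp_pos: [0.4855, 0.0279, 0.2989]
eef_rot: [155.7, 36.3, 172.1]
contact_force: [0.3, -0.2, 0.5]
gripper_width: 0.0875
gripper_force: 0.0
joints [  22.  -19.  -41.  -11.  -26. -104.] tcp [0.4855 0.0279 0.2989] go cm [ 5.18 -4.07 10.26]
```

```bash
python3 -m crank '[[[0,0,0],[1.3,-1.02,2.57],-1],[[0,0,0],[1.3,-1.02,2.57],-1],[[0,0,0],[1.3,-1.02,2.57],-1],[[0,0,0],[1.3,-1.02,2.57],-1],[[0,0,0],[0,0,0],-1]]'; python3 togo.py '[.5615,.0598,.1125]'
python3 - <<'E'
from h import *
c=cap('wrist');save(c,'w2.png')
E
```

```text
time_s: 7.85
tcp_pos: [0.5119, 0.031, 0.177]
eef_rot: [156.0, 35.7, 172.3]
contact_force: [-0.9, -1.6, 0.2]
gripper_width: 0.0878
gripper_force: 0.0
joints [ 12.  -3. -38. -39. -19. -70.] tcp [0.5119 0.031  0.177 ] go cm [0.08 0.01 8.63]
```

View pics/w2.png

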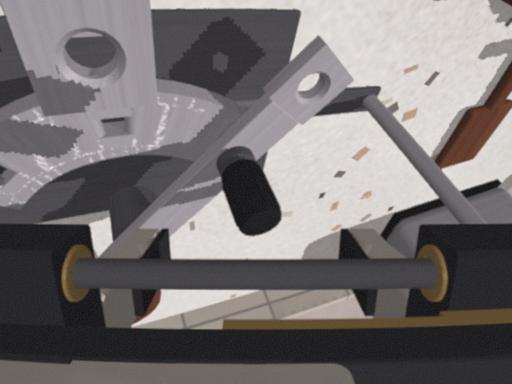

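The knob (235,155)–(258,210) lies centred between the fingers, and the clevis eye shows at (93,55). I go in and grip.

```bash
python3 -m crank '[[[0,0,0],[0,0,2.15],-1],[[0,0,0],[0,0,2.15],-1],[[0,0,0],[0,0,2.15],-1],[[0,0,0],[0,0,2.15],-1],[[0,0,0],[0,0,0],-1]]';python3 togo.py '[.5615,.0598,.1125]'; python3 -m crank '[[[0,0,0],[0,0,0],1],[[0,0,0],[0,0,0],1],[[0,0,0],[0,0,0],1],[[0,0,0],[0,0,0],1],[[0,0,0],[0,0,0],1],[[0,0,0],[0,0,0],1]]' 50;  python3 togo.py '[.5615,.0598,.1325]'
```

```text
time_s: 8.4
tcp_pos: [0.5638, 0.0595, 0.1171]
eef_rot: [155.9, 36.0, 172.2]
contact_force: [-0.5, -0.8, 0.4]
gripper_width: 0.0875
gripper_force: 0.0
joints [  8.   8. -31. -55. -17. -50.] tcp [0.5638 0.0595 0.1171] go cm [ 0.46 -0.1   0.22]
time_s: 9.0
tcp_pos: [0.5629, 0.0592, 0.1174]
eef_rot: [155.8, 36.0, 172.1]
contact_force: [1.1, -0.6, -0.7]
gripper_width: 0.0454
gripper_force: 0.4
joints [  8.   8. -31. -55. -17. -50.] tcp [0.5629 0.0592 0.1174] go cm [-0.77  0.57 -1.18]
```

```bash
python3 -m crank '[[[0,0,0],[0,0,0],1],[[0,0,0],[0,0,0],1],[[0,0,0],[0,0,0],1],[[0,0,0],[0,0,0],1],[[0,0,0],[0,0,0],1]]'; python3 -m crank '[[[0,0,0],[-0.29,0.17,-0.37],1],[[0,0,0],[-0.29,0.17,-0.37],1],[[0,0,0],[-0.29,0.17,-0.37],1],[[0,0,0],[-0.29,0.17,-0.37],1],[[0,0,0],[-0.12,0.07,-0.15],1],[[0,0,0],[0,0,0],1],[[0,0,0],[0,0,0],1]]'; python3 togo.py '[.5615,.0598,.1325]'
```

```text
time_s: 9.5
tcp_pos: [0.5632, 0.0585, 0.117]
eef_rot: [155.9, 36.1, 172.1]
contact_force: [1.9, -5.7, -2.5]
gripper_width: 0.0378
gripper_force: 45.7
time_s: 10.2
tcp_pos: [0.5628, 0.0583, 0.1384]
eef_rot: [155.9, 36.0, 172.1]
contact_force: [7.6, -6.5, -9.4]
gripper_width: 0.0374
gripper_force: 45.8
joints [ 12.   6. -32. -48. -16. -59.] tcp [0.5628 0.0583 0.1384] go cm [ 0.47 -0.04  0.41]
```

Run:
```python
from h import *
a=np.radians(np.linspace(137.95,178.05,9));p=np.c_[np.cos(a),np.sin(a),0*a]*13.0
print((np.diff(p,axis=0)@pose()[:3,:3]).round(2))
print('target tcp',pose()[:3,3]+(p[-1]-p[0])/100)
```

```text
[[ 0.48 -0.74 -0.71]
 [ 0.41 -0.81 -0.69]
 [ 0.34 -0.86 -0.66]
 [ 0.26 -0.92 -0.62]
 [ 0.19 -0.96 -0.58]
 [ 0.11 -1.   -0.53]
 [ 0.03 -1.03 -0.48]
 [-0.06 -1.05 -0.43]]
target tcp [ 0.52941756 -0.02430398  0.13837874]
```

```bash
python3 -m crank '[[[0,0,0],[0.48,-0.74,-0.71],1],[[0,0,0],[0.41,-0.81,-0.69],1],[[0,0,0],[0.34,-0.86,-0.66],1],[[0,0,0],[0.26,-0.92,-0.62],1]]';  python3 -m crank '[[[0,0,0],[0.19,-0.96,-0.58],1],[[0,0,0],[0.11,-1.0,-0.53],1],[[0,0,0],[0.03,-1.03,-0.48],1],[[0,0,0],[-0.06,-1.05,-0.43],1],[[0,0,0],[0,0,0],1],[[0,0,0],[0,0,0],1]]'
python3 - <<'E'
from h import *
T=pose();print(T[:3,3], 'go',(T[:3,:3].T@(np.array([.5294,-.0243,.1384])-T[:3,3])*100).round(2))
c=cap('top');im=c['color'][:,:,::-1][100:265,180:330];cv2.imwrite('pics/t2.png',cv2.resize(im,None,fx=4,fy=4,interpolation=cv2.INTER_CUBIC))
E
```

```text
time_s: 10.6
tcp_pos: [0.5396, 0.0216, 0.1395]
eef_rot: [155.8, 36.1, 172.2]
contact_force: [10.5, 3.0, -9.2]
gripper_width: 0.0368
gripper_force: 52.4
time_s: 11.2
tcp_pos: [0.5328, -0.0248, 0.1406]
eef_rot: [155.9, 36.3, 172.0]
contact_force: [15.0, -2.3, -9.1]
gripper_width: 0.0354
gripper_force: 48.0
[ 0.53279143 -0.02477183  0.14057114] go [ 0.4   0.01 -0.03]
```

View pics/t2.png

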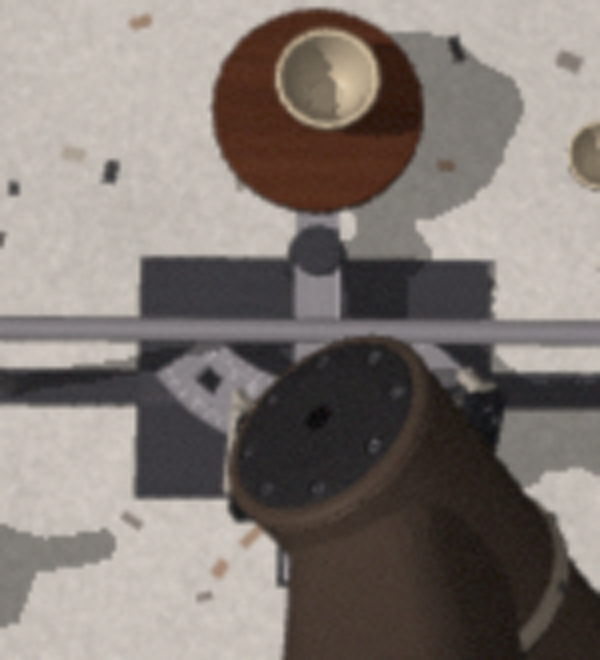

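The arm now points along the stand axis: pivot at (317,250), board at (318,110), and the ramekin upright. I check the angle from the board centre before letting go.

Run:
```python
from h import *
c=cap('top');h=cv2.cvtColor(c['color'],cv2.COLOR_RGB2HSV)
P=cloud(c);m=(P[:,:,2]>.068)&(P[:,:,2]<.088)&(P[:,:,0]>.67)&(P[:,:,0]<.9)&(abs(P[:,:,1])<.15)&(h[:,:,1]>90)
pts=np.argwhere(m)[:,::-1].astype(np.float32)
w=onz(c,pts,.078);hull=cv2.convexHull((w[:,:2]*1000).astype(np.float32));cen,rad=cv2.minEnclosingCircle(hull);print(cen,rad,len(pts))
d=np.array(cen)/1000-[.6635,-.0255];print('angle',np.arctan2(d[1],d[0])+.034,np.hypot(*d))
m2=(P[:,:,2]>.11)&(P[:,:,2]<.14)&(P[:,:,0]>.67)&(P[:,:,0]<.9)&(abs(P[:,:,1])<.15);Q=P[m2];print('ramekin',Q.mean(0),(Q.min(0)+Q.max(0))/2)
```

```text
(774.1048583984375, -29.02405548095703) 83.06505584716797 1494
angle 0.00214910522600726 0.11066098530363476
ramekin [ 0.78863248 -0.0352036   0.12207003] [ 0.7820892  -0.03480982  0.12081112]
```

```bash
python3 -m crank '[[[0,0,0],[0.29,-0.17,0.37],1],[[0,0,0],[0.29,-0.17,0.37],1],[[0,0,0],[0.29,-0.17,0.37],1],[[0,0,0],[0.29,-0.17,0.37],1],[[0,0,0],[0,0,0],1],[[0,0,0],[0,0,0],1]]'; python3 -m crank '[[[0,0,0],[0,0,0],-1],[[0,0,0],[0,0,0],-1],[[0,0,0],[0,0,0],-1],[[0,0,0],[0,0,0],-1],[[0,0,0],[0,0,0],-1],[[0,0,0],[0,0,0],-1],[[0,0,0],[0,0,0],-1],[[0,0,0],[0,0,0],-1]]'; python3 togo.py '[.5,0,.2]'
```

```text
time_s: 11.9
tcp_pos: [0.5329, -0.0245, 0.1205]
eef_rot: [155.9, 36.3, 172.0]
contact_force: [11.9, -1.3, -5.3]
gripper_width: 0.0354
gripper_force: 47.9
time_s: 12.7
tcp_pos: [0.5295, -0.0234, 0.119]
eef_rot: [155.8, 36.0, 172.1]
contact_force: [0.1, -0.4, -0.2]
gripper_width: 0.0868
gripper_force: 0.0
joints [ -7.   7. -31. -59. -28. -35.] tcp [ 0.5295 -0.0234  0.119 ] go cm [-2.14  5.21 -6.93]
```

```bash
python3 -m crank '[[[0,0,0],[0,0,-2.5],-1],[[0,0,0],[0,0,-2.5],-1],[[0,0,0],[0,0,-2.5],-1],[[0,0,0],[0,0,-2.5],-1],[[0,0,0],[0,0,0],-1]]'
python3 - <<'E'
from h import *
import pickle
c=cap('scene');w=cap('wrist');pickle.dump((c,w),open('d.pkl','wb'))
a=c['color'][:,:,::-1][160:280,180:340];a=cv2.resize(a,(640,480),interpolation=cv2.INTER_CUBIC)
cv2.imwrite('pics/s2.png',a)
P=cloud(c);m=(P[:,:,2]>.07)&(np.hypot(P[:,:,0]-.5336,P[:,:,1]+.0211)<.035)&(P[:,:,2]<.2)
Q=P[m];print('knob pts',len(Q),Q.max(0),np.percentile(Q[:,2],[50,90,97]),Q.mean(0))
P=cloud(w);m=(P[:,:,2]>.07)&(np.hypot(P[:,:,0]-.5336,P[:,:,1]+.0211)<.03)&(P[:,:,2]<.2)
Q=P[m];print('knob wrist',len(Q),len(Q) and np.percentile(Q,[3,50,97],axis=0))
E
python3 togo.py '[.415,.302,.3]'
```

```text
time_s: 13.2
tcp_pos: [0.4705, -0.0573, 0.1954]
eef_rot: [155.9, 36.3, 172.1]
contact_force: [0.3, 0.2, -0.5]
gripper_width: 0.0876
gripper_force: 0.0
knob pts 152 [ 0.55245848 -0.00532422  0.12758237] [0.10839817 0.12370752 0.12511544] [ 0.54214097 -0.01967972  0.10585454]
knob wrist 2975 [[ 0.51498045 -0.03636274  0.07045423]
 [ 0.52011724 -0.02480606  0.10871324]
 [ 0.53868863 -0.00812553  0.12567213]]
joints [ -9.  -5. -34. -47. -35. -48.] tcp [ 0.4709 -0.0565  0.1933] go cm [ 2.19 37.75  0.74]
```

View pics/s2.png

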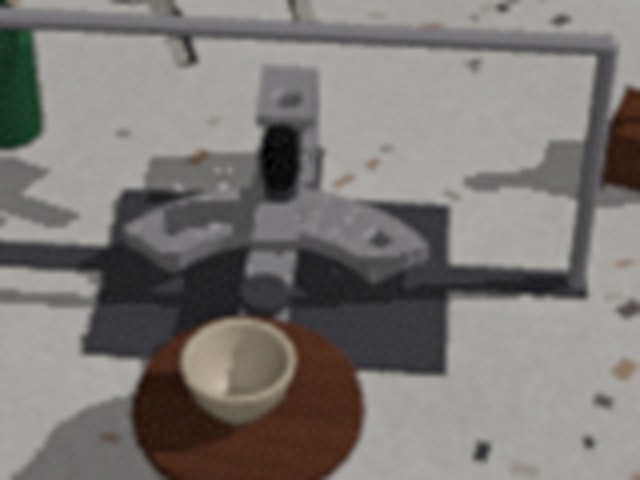

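The knob top is at 0.125 m, so the plunger is fully in; the arm is aligned, the clevis eye is at (290,100) and the ramekin is upright. Next I rise, untilt and go over the rod.

```bash
python3 -m crank '[[[0,0,0],[-1.45,0.84,-1.86],-1],[[0,0,0],[-1.45,0.84,-1.86],-1],[[0,0,0],[-1.45,0.84,-1.86],-1],[[0,0,0],[-1.45,0.84,-1.86],-1]]'; python3 -m crank '[[[4.2,7.27,0],[0,0,0],-1],[[4.2,7.27,0],[0,0,0],-1],[[4.2,7.27,0],[0,0,0],-1],[[4.2,7.27,0],[0,0,0],-1],[[4.2,7.27,0],[0,0,0],-1],[[0,0,0],[0,0,0],-1]]'; python3 togo.py '[.415,.302,.28]'
```

```text
time_s: 13.7
tcp_pos: [0.4699, -0.0558, 0.2927]
eef_rot: [155.8, 35.9, 172.1]
contact_force: [0.2, 0.2, 0.3]
gripper_width: 0.0877
gripper_force: 0.0
time_s: 14.3
tcp_pos: [0.4707, -0.0544, 0.289]
eef_rot: [179.2, 1.6, -179.8]
contact_force: [-0.8, 0.2, -1.4]
gripper_width: 0.0875
gripper_force: 0.0
joints [  17.   -1.  -21.   -0.  -68. -107.] tcp [ 0.4707 -0.0544  0.289 ] go cm [ 5.47 35.64  1.27]
```

```bash
python3 -m crank '[[[0,0,0],[0.6,4.0,0],-1],[[0,0,0],[0.6,4.0,0],-1],[[0,0,0],[0.6,4.0,0],-1],[[0,0,0],[0.6,4.0,0],-1],[[0,0,0],[0.6,4.0,0],-1],[[0,0,0],[0.6,4.0,0],-1],[[0,0,0],[0.6,4.0,0],-1],[[0,0,0],[0.6,4.0,0],-1]]'; python3 -m crank '[[[0,0,0],[0.7,3.7,0.8],-1],[[0,0,0],[0,0,0],-1],[[0,0,0],[0,0,0],-1]]'
python3 - <<'E'
from h import *
c=cap('wrist');save(c,'w3.png');T=pose();print(r.get_state()['eef_rot'])
P=cloud(c);m=(P[:,:,2]>.135)&(P[:,:,2]<.16)&(np.hypot(P[:,:,0]-.415,P[:,:,1]-.302)<.05)
Q=P[m];print(len(Q),Q.mean(0) if len(Q) else 0,Q.min(0),Q.max(0))
uv=np.argwhere(m)[:,::-1];w=onz(c,uv,.148)[:,:2];cen,rad=cv2.minEnclosingCircle((w*1000).astype(np.float32));print(cen,rad)
t=np.array([cen[0]/1000,cen[1]/1000,.136]);print('tcp',T[:3,3],'go',(T[:3,:3].T@(t-T[:3,3])*100).round(2))
E
```

```text
time_s: 15.1
tcp_pos: [0.4192, 0.2656, 0.2944]
eef_rot: [178.9, 2.0, -179.9]
contact_force: [0.2, -0.7, -0.4]
gripper_width: 0.0874
gripper_force: 0.0
time_s: 15.4
tcp_pos: [0.4127, 0.3015, 0.2863]
eef_rot: [179.0, 1.9, -179.9]
contact_force: [0.7, -0.3, -1.4]
gripper_width: 0.0877
gripper_force: 0.0
[ 179.01212276    1.96798505 -179.9334678 ]
749 [0.41528562 0.30623412 0.14698534] [0.40401801 0.29328566 0.13502094] [0.42910547 0.31913457 0.1505072 ]
(414.8880310058594, 306.52789306640625) 13.996058464050293
tcp [0.41306944 0.3007432  0.28690374] go [ 0.34  0.32 15.1 ]
```

View pics/w3.png

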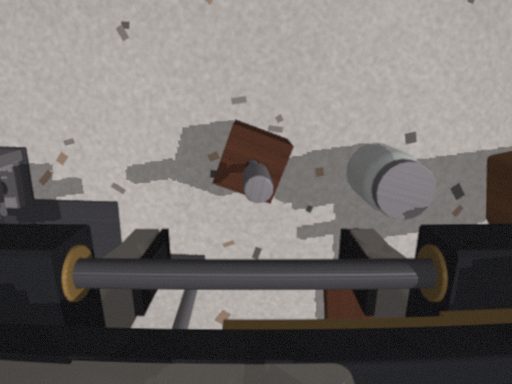

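The rod grip top is at (258,185), almost centred on the finger line (column 254), standing in its block; the jar is at (405,190). I fix the residual tilt and descend.

```bash
python3 - <<'E'
from h import *
T=pose()[:3,:3];t=R.from_euler('xyz',[180,0,180],degrees=True).as_matrix();print(R.from_matrix(T.T@t).as_rotvec(degrees=True).round(2))
E
python3 -m crank '[[[0,0,0],[0.1,0.1,0],-1]]'
```

```text
[0.99 1.97 0.08]
time_s: 15.55
tcp_pos: [0.4125, 0.301, 0.2877]
eef_rot: [179.0, 2.0, 180.0]
contact_force: [0.2, 0.3, 0.4]
gripper_width: 0.0875
gripper_force: 0.0
```

```bash
python3 -m crank '[[[1,2,0],[0,0,0],-1],[[0,0,0],[-0.25,0.4,2.5],-1],[[0,0,0],[0,0,2.5],-1],[[0,0,0],[0,0,2.5],-1],[[0,0,0],[0,0,2.5],-1],[[0,0,0],[0,0,0],-1]]'; python3 togo.py '[.415,.305,.136]'
```

```text
time_s: 16.15
tcp_pos: [0.414, 0.3034, 0.1853]
eef_rot: [-179.8, -0.1, 179.9]
contact_force: [0.1, -0.8, 0.8]
gripper_width: 0.0875
gripper_force: 0.0
joints [  58.    9.  -25.   -0.  -57. -148.] tcp [0.414  0.3034 0.1853] go cm [-0.11  0.17  4.93]
```

```bash
python3 -m crank '[[[0,0,0],[-0.1,0.15,2.4],-1],[[0,0,0],[0,0,2.4],-1],[[0,0,0],[0,0,0],1],[[0,0,0],[0,0,0],1],[[0,0,0],[0,0,0],1],[[0,0,0],[0,0,0],1],[[0,0,0],[0,0,0],1],[[0,0,0],[0,0,0],1]]' 20; python3 -m crank '[[[0,0,0],[0,0,0],1],[[0,0,0],[0,0,0],1],[[0,0,0],[0,0,0],1],[[0,0,0],[0,0,0],1],[[0,0,0],[0,0,0],1],[[0,0,0],[0,0,0],1],[[0,0,0],[0,0,0],1]]'
```

```text
time_s: 16.95
tcp_pos: [0.4162, 0.3075, 0.1406]
eef_rot: [179.9, 0.1, -180.0]
contact_force: [0.5, -0.3, -0.3]
gripper_width: 0.0451
gripper_force: 0.0
time_s: 17.65
tcp_pos: [0.416, 0.307, 0.14]
eef_rot: [-180.0, 0.0, -180.0]
contact_force: [-0.3, -3.1, 2.9]
gripper_width: 0.0257
gripper_force: 19.9
```

```bash
python3 -m crank '[[[0,0,0],[0,0,-2],1],[[0,0,0],[0,0,-3],1],[[0,0,0],[0,0,-4],1],[[0,0,0],[0,0,-4],1],[[0,0,0],[0,0,-3],1],[[0,0,0],[0,0,0],1]]' 30; python3 togo.py '[.4536,-.0184,.29]'
```

```text
time_s: 18.25
tcp_pos: [0.4174, 0.3093, 0.3047]
eef_rot: [179.6, 0.4, -179.9]
contact_force: [0.5, 0.3, -1.9]
gripper_width: 0.0257
gripper_force: 29.8
joints [  58.    4.  -14.    0.  -72. -148.] tcp [0.4174 0.3093 0.3047] go cm [ -3.58 -32.78   1.24]
```

```bash
python3 -m crank '[[[0,0,0],[-0.4,-4,0],1],[[0,0,0],[-0.4,-4,0],1],[[0,0,0],[-0.4,-4,0],1],[[0,0,0],[-0.4,-4,0],1],[[0,0,0],[-0.4,-4,0],1],[[0,0,0],[-0.5,-4,0],1],[[0,0,0],[-0.5,-4,0],1],[[0,0,0],[-0.5,-4,0],1]]'; python3 -m crank '[[[0,0,0],[0,-0.8,1.3],1],[[0,0,0],[0,0,1.5],1],[[0,0,0],[0,0,1.0],1],[[0,0,0],[0,0,0],1],[[0,0,0],[0,0,0],1]]'
python3 - <<'E'
from h import *
import pickle
s=r.get_state();print(s['tcp_pos'],s['eef_rot'])
c=cap('scene');t=cap('wrist');pickle.dump((c,t),open('e.pkl','wb'))
a=cv2.resize(c['color'][:,:,::-1][130:240,200:310],(440,440),interpolation=cv2.INTER_CUBIC)
b=cv2.resize(t['color'][:,:,::-1],(352,264));b=cv2.copyMakeBorder(b,0,176,0,0,cv2.BORDER_CONSTANT)
cv2.imwrite('pics/e.png',np.hstack([a,b]))
E
```

```text
time_s: 19.05
tcp_pos: [0.451, -0.0139, 0.2992]
eef_rot: [179.9, 0.1, -179.9]
contact_force: [1.2, -0.2, -1.3]
gripper_width: 0.0256
gripper_force: 29.9
time_s: 19.55
tcp_pos: [0.4513, -0.0204, 0.2619]
eef_rot: [180.0, 0.0, -179.9]
contact_force: [0.4, -0.2, -1.1]
gripper_width: 0.0258
gripper_force: 29.9
[ 0.45134555 -0.02035227  0.261868  ] [ 1.79977808e+02  4.66294559e-02 -1.79925055e+02]
```

View pics/e.png

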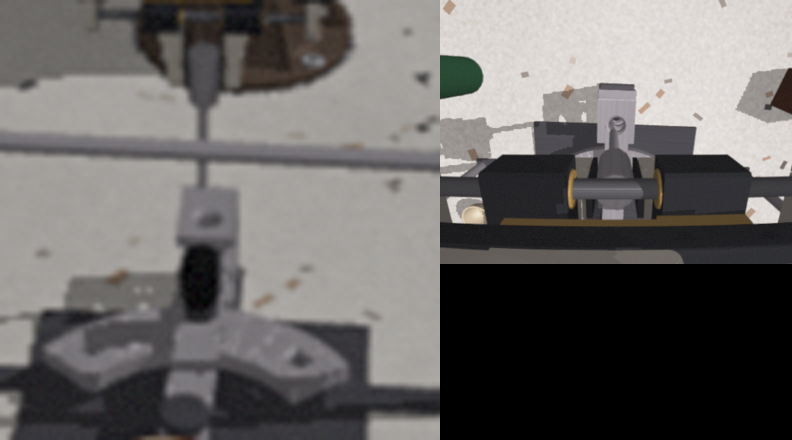

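The scene view on the left shows the rod vertical at column 202, just above the eye at (208,216). The wrist view shows the eye near full-image pixel (258,182). I zoom in to get tip and eye pixels.

Run:
```python
from h import *
import pickle
c,t=pickle.load(open('e.pkl','rb'))
a=cv2.resize(t['color'][:,:,::-1][150:230,215:305],(630,560),interpolation=cv2.INTER_CUBIC)
cv2.imwrite('pics/e2.png',a)
P=cloud(t)
# lug top face points
m=(abs(P[:,:,2]-.098)<.006)&(abs(P[:,:,0]-.43)<.08)&(abs(P[:,:,1]+.02)<.05);Q=P[m];print('lug',len(Q),Q.min(0),Q.max(0),cv2.minAreaRect((Q[:,:2]*1000).astype(np.float32)))
g=t['color'].mean(2).astype(int);print(g[165:215:2,240:276:2])
```

```text
lug 3692 [ 0.40389011 -0.04461317  0.09201583] [0.47734713 0.00703967 0.10088764] ((440.38397216796875, -18.97199249267578), (50.103397369384766, 72.26520538330078), 87.9322280883789)
[[163 163 164 165 164 165 168 164 160 162 163 164 165 162 159 165 162 160]
 [164 164 164 164 164 165 165 159 152 158 166 164 166 162 160 163 162 161]
 [164 165 165 168 164 153 142 131 120 120 124 144 162 160 163 165 161 160]
 [163 163 166 160 147 132 112  83  77  80  91 103 118 153 160 167 162 159]
 [163 163 164 156 135 108  72  60  56  61  77  99  99 112 152 164 161 158]
 [166 164 161 145 106 106 130 113  98 103 115 123 127 103 125 164 162 159]
 [161 164 162 116  96 111 131 153 142 137 135 148 156 119  99 155 163 161]
 [164 168 156 106 100 106 115 147 152 157 162 157 121  86  94 138 161 160]
 [165 174 158 108 101 104 117 118 132 141 122 103  97 106  93 129 160 159]
 [150 169 164 115 106 105 125 150 122 109 112 126 118 100  93 127 162 157]
 [151 168 171 129 111 111 111 144 152 148 141 139 124  88  97 136 159 160]
 [152 166 176 151 116 102  99 124 155 156 158 144  93  95 105 153 160 157]
 [164 164 175 17
[... 259 characters left out ...]
157 158 162 162 159 158]
 [165 162 164 125  77  80  85  96 112 131 160 163 160 155 163 162 159 159]
 [162 161 163 123  77  82  87 100 114 131 161 163 162 157 164 162 160 159]
 [164 160 164 114  72  79  86  96 112 129 162 163 160 156 163 163 161 156]
 [163 161 163 114  77  81  85  99 111 126 159 161 158 155 164 162 159 158]
 [161 159 161 109  72  80  89 100 109 120 156 160 159 157 164 160 157 157]
 [159 163 160 104  74  82  86  97 111 120 151 162 160 158 164 162 159 156]
 [145 163 159 100  75  80  83  97 112 122 147 162 160 161 163 163 162 122]
 [146 165 161 101  75  79  87  95 109 120 147 163 160 162 160 165 155  94]
 [149 162 161 105  73  80  85  98 108 119 144 162 161 161 160 162 154  93]]
```

View pics/e2.png

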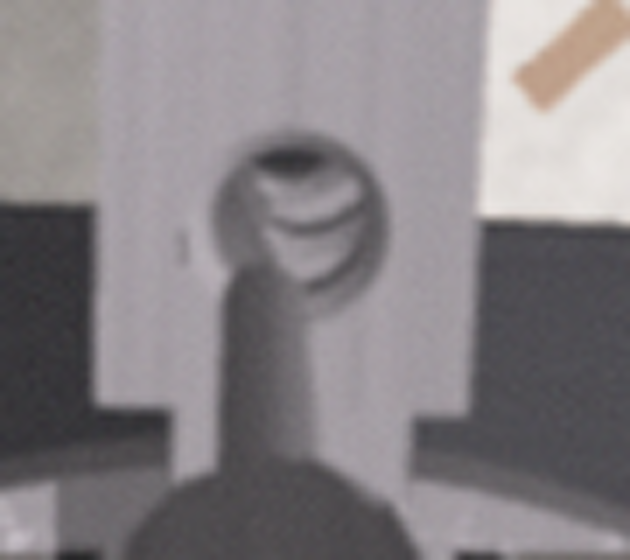

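Crop: eye circle centred at (299,222), radius 88; rod tip at about (260,265), so the tip is a little to the left. I convert both to world offsets.

Run:
```python
from h import *
import pickle
c,t=pickle.load(open('e.pkl','rb'))
e=onz(t,(215+299/7-.5,150+222/7-.5),.098)[0];tip=[onz(t,(215+x/7-.5,150+y/7-.5),z)[0] for x,y,z in((260,262,.132),(262,275,.132))]
print(e,tip)
print([onz(t,(215+x/7-.5,150+222/7-.5),.098)[0] for x in(212,386)])
# collar (grip bottom rim) sits at z .22: shaft axis at row 440
print(onz(t,(215+267/7-.5,150+440/7-.5),.185))
```

```text
[ 0.45047559 -0.01822003  0.098     ] [array([ 0.44715673, -0.02314524,  0.132     ]), array([ 0.44872818, -0.0229106 ,  0.132     ])]
[array([ 0.45049728, -0.0296521 ,  0.098     ]), array([ 0.45045165, -0.006785  ,  0.098     ])]
[[ 0.45104851 -0.02216441  0.185     ]]
```

```bash
python3 -m crank '[[[0,0,0],[-0.2,0.45,0],1],[[0,0,0],[0,0,1.0],1],[[0,0,0],[0,0,1.0],1],[[0,0,0],[0,0,0],1],[[0,0,0],[0,0,0],1]]'
python3 - <<'E'
from h import *
t=cap('wrist')
a=cv2.resize(t['color'][:,:,::-1][150:230,215:305],(630,560),interpolation=cv2.INTER_CUBIC)
cv2.imwrite('pics/e3.png',a)
E
```

```text
time_s: 20.15
tcp_pos: [0.4529, -0.0164, 0.2414]
eef_rot: [180.0, -0.0, -180.0]
contact_force: [-0.2, 0.0, -1.1]
gripper_width: 0.0255
gripper_force: 29.9
```

View pics/e3.png

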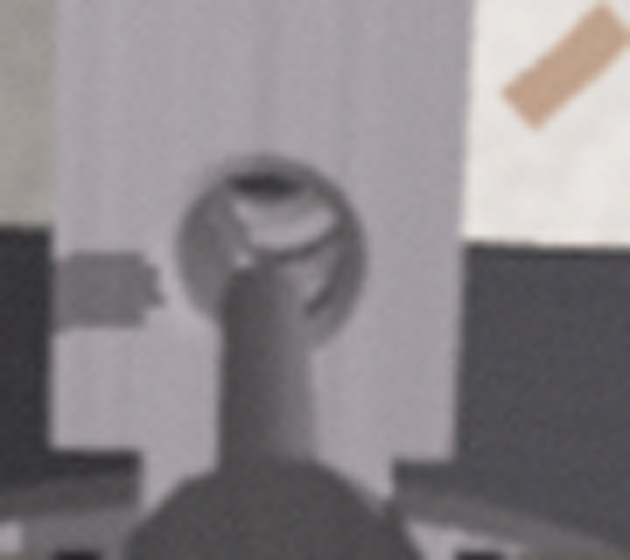

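```bash
python3 - <<'E'
from h import *
t=cap('wrist')
f=lambda x,y,z:onz(t,(215+x/7-.5,150+y/7-.5),z)[0].round(4)
print(f(271,252,.098),f(260,264,.1114),f(262,275,.1114))
E
python3 -m crank '[[[0,0,0],[0,0.1,0.8],1],[[0,0,0],[0,0,0.8],1],[[0,0,0],[0,0,0.8],1],[[0,0,0],[0,0,0],1]]'
```

```text
[ 0.4509 -0.018   0.098 ] [ 0.4489 -0.0193  0.1114] [ 0.4503 -0.019   0.1114]
time_s: 20.65
tcp_pos: [0.4524, -0.0154, 0.2164]
eef_rot: [-180.0, -0.1, -180.0]
contact_force: [0.6, -0.3, -1.5]
gripper_width: 0.0255
gripper_force: 29.9
```

No contact force and the tip is in the upper eye. I continue down.

```bash
python3 -m crank '[[[0,0,0],[0,0,1.0],1],[[0,0,0],[0,0,1.0],1],[[0,0,0],[0,0,1.0],1],[[0,0,0],[0,0,0],1]]'; python3 -m crank '[[[0,0,0],[0,0,1.0],1],[[0,0,0],[0,-0.05,1.0],1],[[0,0,0],[0,-0.05,1.0],1],[[0,0,0],[0,0,0],1]]'
```

```text
time_s: 21.05
tcp_pos: [0.4522, -0.0155, 0.1861]
eef_rot: [-180.0, -0.1, -180.0]
contact_force: [-0.8, -1.1, -1.4]
gripper_width: 0.0253
gripper_force: 29.9
time_s: 21.45
tcp_pos: [0.4523, -0.0165, 0.1563]
eef_rot: [-180.0, -0.1, -180.0]
contact_force: [0.0, 0.2, -1.1]
gripper_width: 0.0259
gripper_force: 29.9
```

```bash
python3 -m crank '[[[0,0,0],[0,0,0.7],1],[[0,0,0],[0,0,0.6],1],[[0,0,0],[0,0,0.2],1],[[0,0,0],[0,0,0],1]]'; python3 -m crank '[[[0,0,0],[0,0,0],-1],[[0,0,0],[0,0,0],-1],[[0,0,0],[0,0,0],-1],[[0,0,0],[0,0,0],-1],[[0,0,0],[0,0,0],-1],[[0,0,0],[0,0,0],-1],[[0,0,0],[0,0,0],-1],[[0,0,0],[0,0,0],-1]]'; python3 -m crank '[[[0,0,0],[0,0,-3],-1],[[0,0,0],[0,0,-3],-1],[[0,0,0],[0,0,-4],-1],[[0,0,0],[0,0,-4],-1],[[0,0,0],[0,0,0],-1]]'
python3 - <<'E'
from h import *
t=cap('wrist');c=cap('scene');P=cloud(t)
m=(P[:,:,2]>.12)&(P[:,:,2]<.17)&(np.hypot(P[:,:,0]-.452,P[:,:,1]+.018)<.03)
Q=P[m];print('rod top',len(Q),np.percentile(Q,[3,50,97],axis=0))
P=cloud(c);m=(P[:,:,2]>.07)&(np.hypot(P[:,:,0]-.5336,P[:,:,1]+.0211)<.03)&(P[:,:,2]<.2);print('knob top',np.percentile(P[m][:,2],97))
a=cv2.resize(c['color'][:,:,::-1][130:280,180:330],(500,500),interpolation=cv2.INTER_CUBIC);cv2.imwrite('pics/f.png',a)
E
```

```text
time_s: 21.85
tcp_pos: [0.4531, -0.0163, 0.1426]
eef_rot: [180.0, 0.0, -180.0]
contact_force: [0.2, -0.0, -1.0]
gripper_width: 0.0252
gripper_force: 29.9
time_s: 22.65
tcp_pos: [0.4533, -0.0162, 0.1429]
eef_rot: [180.0, 0.1, -180.0]
contact_force: [0.2, -0.6, -0.1]
gripper_width: 0.0834
gripper_force: 0.0
time_s: 23.15
tcp_pos: [0.4557, -0.0159, 0.2885]
eef_rot: [179.9, 0.6, -179.9]
contact_force: [-1.1, 0.4, 0.2]
gripper_width: 0.0875
gripper_force: 0.0
rod top 820 [[ 0.44137422 -0.0274055   0.12526212]
 [ 0.45078987 -0.01665616  0.14784437]
 [ 0.46384979 -0.00525471  0.14931303]]
knob top 0.12483829841182993
```

View pics/f.png

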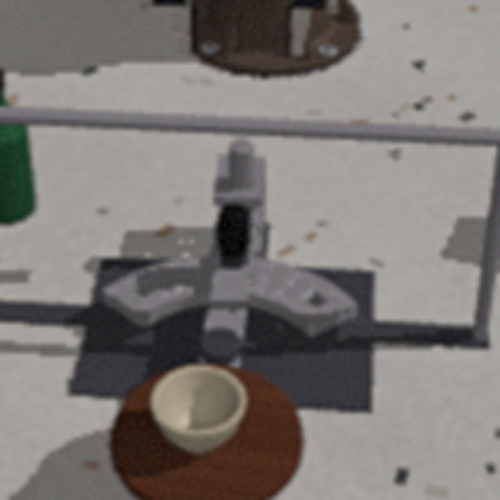

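The rod stands in the clevis at (242,165), with its top at 0.148 m, which puts the collar at 0.098 m. The knob is down, the ramekin is upright at (198,405), and the gripper is clear.

```bash
python3 -c "
from plant import r
print(r.close_job())"
```

```text
the job is handed in; nothing more can be done
None
```

Job handed in at about 23 s, verdict not shown: plunger snapped into the middle hole, rod through all three eyes with its collar on the upper eye, ramekin upright; one risk is a wrist-force spike of about 190 N (limit 120 N) at 2.5 s, when joint 3 ran to its range limit with no contact I could see, which may count as a failure.

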